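Clamp a glued panel square in a twin-screw press

ROBOT

A 6-joint arm with a two-finger parallel gripper is mounted at the origin on the work surface. World frame = base frame: x ahead of the robot, y to its left, z up, the work surface at z = 0. Lengths are in m, angles in rad, forces in N, time in s.
With the tool pointing down it reaches from about 0.4 to 0.825 m from the base axis. Payload 7 kg.
Tool frame: the origin (TCP) lies at the centre of the arm's flange, where the gripper is bolted on; the fingertips stand 178 mm ahead of it and the grasp point (between the pads) lies 159 mm ahead of it; z points along the fingers, y is the direction in which the jaws open and shut (so a half turn about z gives the same grasp; the last joint's range is limited). The gripper opens to 88 mm and grips with 3 to 60 N. Pads are 19 mm wide; open, the fingers measure 130 mm over their backs; the gripper's body (78 mm by 193 mm) begins 47 mm behind the grasp point.
Start: joints at [1.489, 0.359, 0.012, 0, -1.224, -0.288], TCP at [0.244, 0.629, 0.405] pointing down, gripper open.
Joint ranges: [-3.07, 3.07], [-1.43, 2.12], [-1.02, 1.25], [-3.03, 1.67], [-3.05, -0], [-3.03, 3.03]. Speed limits (rad/s): [2.39, 2.39, 3.01, 3.14, 3.14, 3.14].

INTERFACE

Orientations are given as [roll, pitch, yaw] about the fixed x, y, z axes, in that order (R = Rz(yaw) Ry(pitch) Rx(roll)).
In Python, from station import * gives the robot as it stands.
- The arm moves only by the tool send_rows, never from a script. Its argument "motion" is a list of rows, each an object with "offset": the shift along the tool's x, y, z in cm, a list of three; "turn": the turn about the tool's z in degrees. In form: [{"offset": [x, y, z], "turn": turn}, ...]. A call has 1 to 8 rows; each row is the pose to reach, as a shift and turn from the pose commanded when the call began, along the tool's axes at that moment; what a row does not reach only later rows make up. A row lasts 1/10 s, in which the tool goes at most 50 mm and 8.59 degrees, less where a joint would pass 70% of its speed; a pose out of reach is approached as far as the arm can. A call with a gripper value outside its range is refused whole. "hand" is the opening, from -1 (shut) to 1 (fully open), set as the call begins (left out, the last holds). The fingers move at their own pace and stop on an object; "squeeze" is the grip in N (left out, the last holds). Time passes only in rows, so rows that repeat a pose let the fingers close. It gives the time, the measured TCP pose, the force and the opening at its end, in the units of the state.
- get_state(): the state, without advancing time (a new reading comes with each control period).
- grab_frame(name): name is "side" or "top"; returns a dict with "frame" (480x640x3 uint8, blue, green, red), "range_z" (480x640 float32, m along the optical axis (not along the pixel's ray), 0 where there is no reading), "vertical_fov" (degrees; the focal length in pixels is half the picture's height over the tangent of half this angle, whatever the lens; pixels are square), "cx", "cy" (the principal point, pixels), "k1" (the pictures are not rectified: a ray, as slopes to the right and down, at radius r is drawn at 1 + k1 r^2 times it, then the intrinsics apply), "cam_to_world" (4x4, takes a point from camera to world coordinates). Camera axes: x right, y up, looking along -z (the intrinsics and any distortion apply to the point x, -y, -z); pixel columns grow to the right and rows downward; lengths in m; the calibration is good to about 2 mm. A picture is of the moment at which its call begins.
- job_done(): hands the job in, once; it reports no verdict.
The state is a dict: "t": time; "q": joint angles; "qd": joint speeds; "joint_efforts": joint torques, N m; "eef_pos": TCP position; "ee_rot": TCP orientation; "force": force on the tool from outside, world axes, zero at the start; "moment": the same for the moment, N m; "width": finger opening in m.
Only numpy, scipy, OpenCV 4.12 (cv2) and the standard library are available. Lean on these libraries where they do the work, as an engineer would, in place of code of your own. Each camera call takes 0.05 s, during which the arm holds its last target. There are 200 camera calls.

TASK

Slide the glued wooden panel along the rails of the small press until it sits fully home and square against the back stop. Then raise it against the two feet under the beam by turning the two knobs clockwise alternately, a little at a time, so that one rail is never more than 5 mm higher than the other, until it is clamped level and firmly (about 20 N a side, never more than 40 N). Leave the small things beside the press where they are.

Things in the scene. Friction and masses are not known exactly. Their poses are not given: they have to be found in the camera images.
- press: Wooden press fixed to the table, base board 250 x 330 x 15 mm. Origin at table height midway between its two screws; x points from the open front to the back stop, y left, z up. The board spans x -160 to +90 mm. A fixed beam, 40 x 324 x 22 mm, crosses over x 0, underside 75 and top 97 mm above the table. Upright screws at x 0, y +120 mm (left) and -120 mm (right), knobs on top of the beam.
- stop (a point): A point on the front face of the back stop, at x +50, y 0, z 30 mm of the press. The stop is a wooden batten, 16 x 172 mm, top 60 mm above the table. Under the beam are two half-round rubber feet on springs (14 N per mm), 32 mm long along x, at y +65 and -65 mm of the press; both bottoms are equally high, 53 to 57.5 mm above the table, different each time and not measured: contact must be felt.
- rail_l: Left of two flat aluminium rails along the press's x, 190 x 22 x 12 mm, at y +65 mm of the press, from x -150 to +40 mm; origin on its underside at x 0. The left knob lifts it level, straight up: underside 15 mm and top 27 mm above the table when that knob reads 0. The left foot is right above it: its load is the clamping force of that side plus half the panel's weight.
- rail_r: The right rail, the same, at y -65 mm of the press, lifted by the right knob, under the right foot.
- panel: Loose glued-up panel of two boards (pale below, dark above), 100 (x) x 180 (y) x 24 mm, about 0.3 kg, lying across both rails. Origin at the centre of its underside, z up. Starts 35 to 55 mm short of home and a little askew; home, its rear face touches the stop, its origin is at x 0 of the press and its x along the press's x. It rises with the rails.
- knob_l (a joint): Turn of the left knob, rad; grows clockwise seen from above, range -0.2 to 4.6, starts at 0 to 0.25. Each rad clockwise raises the left rail by 3.18 mm (20 mm a turn); equal values on both knobs mean a level panel. Free, it takes about 0.15 N m to turn (it stays where it is left); each 10 N of clamping on its side adds about 0.03 N m.
- knob_r (a joint): The same for the right knob and the right rail.
- knob_l_grip (a point): Grip point of the left knob, on the screw axis, 127 mm above the table. The black knob is a disc, 48 mm diameter, 8 mm thick, its top 21 mm below this point, with an upright grip bar 44 mm long, 14 mm thick, its top 11 mm above this point. It turns with the knob: x along the bar, y across its 14 mm. The knob does not rise or sink.
- knob_r_grip (a point): The same point on the right knob.
- tape: Bystander: orange roll of tape, 64 mm diameter, 22 mm high, lying left of the press.
- marker: Bystander: white marker pen, 16 mm diameter, lying right of the press.
- tin: Bystander: metal tin, 60 x 75 x 35 mm, left of the press at the back.
- gluejar: Bystander: small jar, 48 mm diameter, 65 mm high, right of the press at the back.
Mind the look-alikes: they are no part of the job. There is more than one size of the panel; the one meant has the size given above.

How it is judged:
On the way, in this order (a step that is already met when the one before it is completed fails the run):
1. the panel is home and square against the back stop (x of panel in the frame of press above -0.003 m and angle between the x axis of panel and the x axis of press, either way round below 0.04 rad), for 0.2 s.
2. both sides of the panel are firmly clamped (contact force between panel and rail_l above 11 N and contact force between panel and rail_r above 11 N), for 0.2 s.
At the end, for the whole second after the job is handed in: The panel rests still against the back stop (within 5 mm, square within 2.3 degrees), pressed on each rail with 11 to 42 N, and is level within 2.6 mm from rail to rail (all of step 2 and x of panel in the frame of press above -0.005 m and angle between the x axis of panel and the x axis of press, either way round below 0.04 rad and angle between panel's own z axis and vertical below 0.02 rad and linear speed of panel below 0.01 m/s); the robot touches nothing.
It fails at once if the panel gets out of level by more than 5.2 mm from rail to rail (angle between panel's own z axis and vertical above 0.04 rad).
It fails at once if a side is clamped with more than 42 N (contact force between panel and rail_l above 42 N or contact force between panel and rail_r above 42 N).
It fails at once if a small thing beside the press is shifted by more than 30 mm (distance of any of tape, marker, tin, gluejar from where it was at the start of the episode above 0.03 m).
It also fails if it takes over 72 s, if anything falls off the work surface, if the arm or the gripper's body presses on something with over 40 N, if the wrist force passes 120 N, or if a joint passes its speed limit or range.

## Working session

There is one attempt and no reset: what is moved stays moved. The work goes in short steps, Python scripts to look and compute and a tool call to move; the robot and the scene stay as the last step left them, time stands still between calls to the robot, and variables do not carry over. Pictures are saved under pics/ and viewed, about 8 in all and at most 12, crops included, and the job is handed in when it is done.

Besides the shell and the picture viewer there is one more tool, called after "Request:" by a JSON object that holds its "fn" and its "kwargs". send_rows: Moves the arm, as the interface text tells. Its arguments: {"type":"object","properties":{"motion":{"type":"array"},"hand":{"type":"number"},"squeeze":{"type":"number"}},"required":["motion"]}

```bash
ls; mkdir -p pics
cat > h.py <<'E'
from station import *
import numpy as np, cv2
def grab(n):
    return grab_frame(n)
def intr(f):
    return 240/np.tan(np.radians(f["vertical_fov"])/2)
def ray(f,u,v):
    F=intr(f); d=np.array([(u-f["cx"])/F,(v-f["cy"])/F]); s=d.copy()
    for _ in range(20): s=d/(1+f["k1"]*(s@s))
    M=np.array(f["cam_to_world"]); return M[:3,3], M[:3,:3]@np.array([s[0],-s[1],-1])
def onz(f,u,v,z):
    o,d=ray(f,u,v); return o+d*(z-o[2])/d[2]
def pt(f,u,v):
    o,d=ray(f,u,v); return o+d*f["range_z"][int(round(v)),int(round(u))]
def proj(f,p):
    M=np.linalg.inv(np.array(f["cam_to_world"])); c=M[:3,:3]@np.array(p)+M[:3,3]
    s=np.array([c[0],-c[1]])/-c[2]; s=s*(1+f["k1"]*(s@s)); return s*intr(f)+[f["cx"],f["cy"]]
E
python3 - <<'E'
from h import *
a=[]
for n in("top","side"):
    f=grab(n); cv2.imwrite(f"pics/{n}0.png",f["frame"]); np.save(f"{n}0.npy",f,allow_pickle=True)
    print(n,{k:f[k] for k in("vertical_fov","cx","cy","k1")},np.round(f["cam_to_world"],3))
print(get_state())
E
```

```text
pics
top {'vertical_fov': 57.494354480598, 'cx': 312.36530923652464, 'cy': 242.17547927553073, 'k1': 0.002123539199539444} [[-0.024  0.987 -0.156  0.346]
 [-1.    -0.025  0.001  0.001]
 [-0.003  0.156  0.988  0.928]
 [ 0.     0.     0.     1.   ]]
side {'vertical_fov': 43.23698657519568, 'cx': 319.83916712536126, 'cy': 242.48784690435343, 'k1': -0.1511177309423604} [[ 0.933  0.28  -0.226  0.226]
 [-0.36   0.714 -0.6   -0.708]
 [-0.006  0.641  0.767  0.978]
 [ 0.     0.     0.     1.   ]]
{'t': 0.1, 'q': array([ 1.48908523e+00,  3.59304187e-01,  1.11733494e-02, -3.21890546e-04,
       -1.22413230e+00, -2.88090048e-01]), 'qd': array([ 8.22290100e-05, -1.17898460e-03,  2.26851257e-03,  1.39486499e-03,
       -1.67275281e-04, -5.00025644e-04]), 'joint_efforts': array([-1.46951788e-03, -5.84164882e+01,  2.93749970e+01,  7.01539859e+00,
        1.01619749e-02, -4.20759534e-05]), 'eef_pos': array([0.24390894, 0.62920303, 0.40383091]), 'ee_rot': array([ 3.14010031e+00, -1.26645762e-04, -3.69910635e-01]), 'force': array([ 0.16567437,  0.32041335, -0.11898372]), 'moment': array([-0.00854227,  0.03574942, -0.0317722 ]), 'width': 0.0877913975046395}
```

View pics/top0.png

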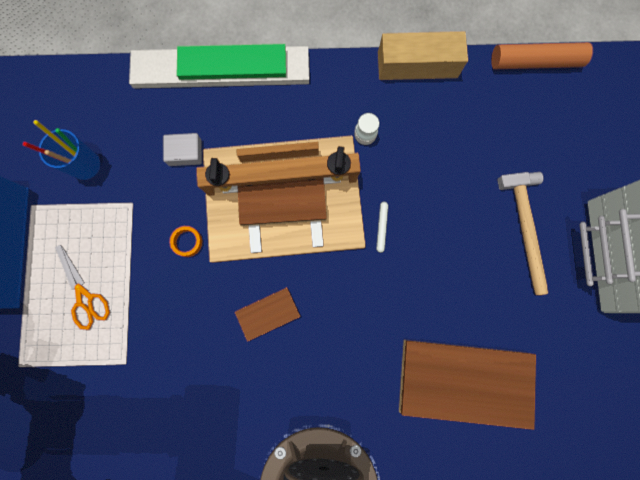

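View pics/side0.png

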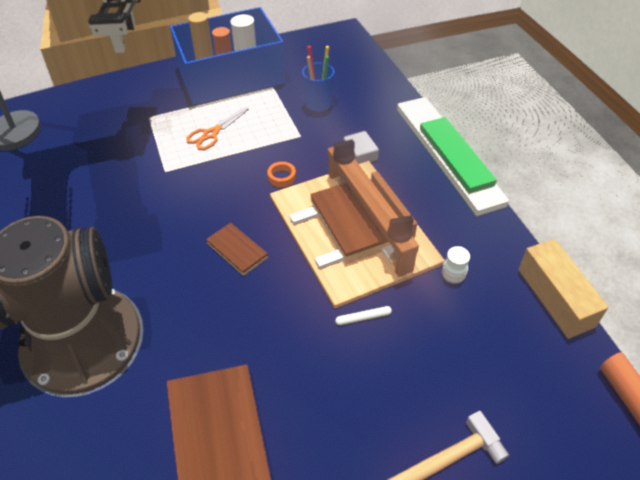

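Seen: the candidates for the panel in the top view are the one on the rails (282,203), a small brown board (267,314) and a large brown board (468,385). The one lying across the rails under the beam fits the description. Knobs are at (217,172) and (339,161). I'll check it in a close crop with measurements.

Run:
```python
from h import *
f=np.load("top0.npy",allow_pickle=True).item()
for n,u,v,z in[("BL",207,150,.015),("BR",354,137,.015),("FR",364,247,.015),("FL",210,262,.015),("kl",217,172,.106),("kr",339,161,.106)]:
    print(n,np.round(onz(f,u,v,z),4), np.round(pt(f,u,v),4))
for b in[[(239,184),(323,181),(326,218),(241,224)],[(235,312),(287,289),(299,318),(247,340)],[(405,342),(535,353),(534,428),(401,412)]]:
    p=np.array([onz(f,*c,.051 if b[0][1]==184 else .01) for c in b]); print([round(float(np.linalg.norm(p[i]-p[i-1])),3) for i in range(4)])
c=f["frame"][125:270,190:375]; cv2.imwrite("pics/crop.png",cv2.resize(c,None,fx=4,fy=4,interpolation=cv2.INTER_CUBIC))
```

```text
BL [0.7004 0.2254 0.015 ] [0.7013 0.226  0.0127]
BR [ 0.7221 -0.097   0.015 ] [ 0.7294 -0.0989 -0.0027]
FR [ 0.4777 -0.1085  0.015 ] [ 0.4785 -0.1091  0.0097]
FL [0.4539 0.2159 0.015 ] [ 0.4561  0.2201 -0.0031]
kl [0.6196 0.1829 0.106 ] [0.6111 0.1772 0.1318]
kr [ 0.636 -0.056  0.106] [ 0.6253 -0.0539  0.1363]
[0.085, 0.174, 0.079, 0.174]
[0.063, 0.117, 0.065, 0.115]
[0.137, 0.265, 0.146, 0.265]
```

View pics/crop.png

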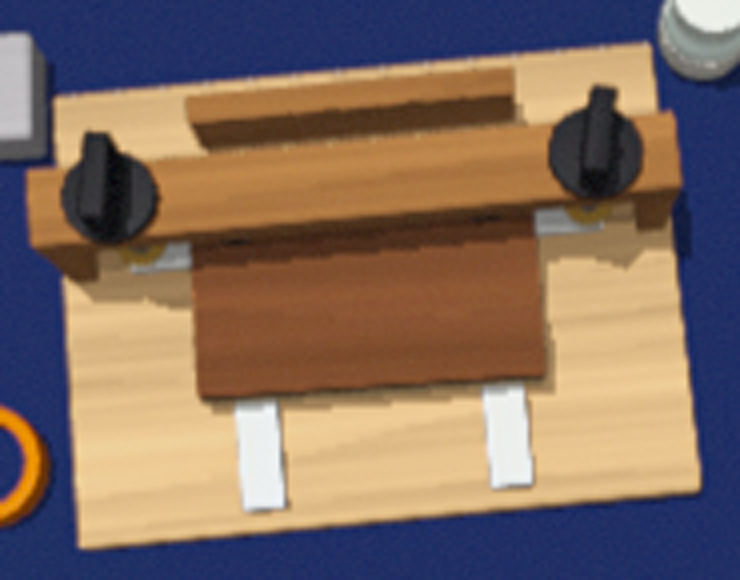

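The crop confirms the choice: the panel lies across both white rails, its front edge running from (200,398) to (546,377). Knob discs are centred at (109,196) and (595,153), with the bars nearly along press x.

```bash
cat > pose.py <<'E'
from h import *
f=np.load("top0.npy",allow_pickle=True).item()
L=[((52,97),(90,165,15)),((650,42),(90,-165,15)),((700,490),(-160,-165,15)),((78,548),(-160,165,15)),((109,196),(0,120,106)),((595,153),(0,-120,106)),((31,248),(-20,162,97)),((681,186),(-20,-162,97)),((26,171),(20,162,97)),((675,113),(20,-162,97))]
W=np.array([onz(f,190+(a[0]+.5)/4-.5,125+(a[1]+.5)/4-.5,b[2]/1e3)[:2] for a,b in L]); P=np.array([b[:2] for _,b in L])/1e3
Wc,Pc=W-W.mean(0),P-P.mean(0)
th=np.arctan2((Pc[:,0]*Wc[:,1]-Pc[:,1]*Wc[:,0]).sum(),(Pc*Wc).sum())
R=np.array([[np.cos(th),-np.sin(th)],[np.sin(th),np.cos(th)]]); t=W.mean(0)-R@P.mean(0)
def p2w(x,y): return R@[x,y]+t
def w2p(w): return R.T@(np.array(w)[:2]-t)
if __name__=="__main__":
    print("press",t,th); print(np.round(1e3*(W-(P@R.T+t)),1))
    for n,c in(("l",(200,398)),("r",(546,377))): print("panel front",n,w2p(onz(f,190+c[0]/4,125+c[1]/4,.0515)))
    for y in(.12,-.12):
        g=[];u0,v0=proj(f,[*p2w(0,y),.127])
        for v in range(int(v0)-16,int(v0)+17):
            for u in range(int(u0)-16,int(u0)+17):
                if f["frame"][v,u].max()<70:
                    p=pt(f,u,v)
                    if .13<p[2]<.146: g.append(w2p(p))
        g=np.array(g); e,V=np.linalg.eigh(np.cov(g.T)); a=V[:,1]*np.sign(V[0,1]); print("bar",y,len(g),g.mean(0),"ang",np.arctan2(a[1],a[0]),np.sqrt(e),"world",p2w(0,y))
    s=get_state()
    print(s["eef_pos"],s["ee_rot"])
E
python3 pose.py
```

```text
press [0.62494896 0.06448601] 0.06926754940734338
[[-0.1 -0.3]
 [ 0.4  0.9]
 [ 0.7  1.4]
 [ 0.9 -0.3]
 [-0.3 -1.1]
 [-1.1  0.6]
 [-0.  -1.6]
 [ 1.1  1.5]
 [-0.5 -1.2]
 [-1.1  0.1]]
panel front l [-0.09384267  0.08914509]
panel front r [-0.09957279 -0.08777347]
bar 0.12 168 [-0.0021474   0.11896301] ang -0.1350912721678323 [0.00402435 0.01209647] world [0.6166435  0.18419825]
bar -0.12 152 [-0.00279607 -0.11920324] ang -0.19972576826505248 [0.0038514  0.01200614] world [ 0.63325442 -0.05522622]
[0.24390894 0.62920303 0.40383091] [ 3.14010031e+00 -1.26645762e-04 -3.69910635e-01]
```

```bash
cat > go.py <<'E'
from pose import *
from scipy.spatial.transform import Rotation as Ro
def off(x,y,z,ang=0,s=None):
    """move to press x,y (m), TCP height z, tool yaw rel. to press; prints cm, deg"""
    s=s or get_state(); w=np.array([*p2w(x,y),z]); Rt=Ro.from_euler("xyz",s["ee_rot"])
    d=Rt.inv().apply(w-s["eef_pos"])*100; dy=(s["ee_rot"][2]-(th+ang)+np.pi)%(2*np.pi)-np.pi
    print("t",round(s["t"],2),"press xy",np.round(w2p(s["eef_pos"])*1e3,1),"z",round(s["eef_pos"][2],4),"rot",np.round(s["ee_rot"],3),"F",np.round(s["force"],1),"M",np.round(s["moment"],3),"w",round(s["width"],4))
    print("offset cm",np.round(d,2),"turn",round(np.degrees(dy),1))
E
python3 -c "
from go import *
off(-.125,0,.404); off(-.125,0,.216)"
```

```text
t 0.1 press xy [-341.   589.7] z 0.4038 rot [ 3.14 -0.   -0.37] F [ 0.2  0.3 -0.1] M [-0.009  0.036 -0.032] w 0.0878
offset cm [44.63 44.19  0.05] turn -25.2
t 0.1 press xy [-341.   589.7] z 0.4038 rot [ 3.14 -0.   -0.37] F [ 0.2  0.3 -0.1] M [-0.009  0.036 -0.032] w 0.0878
offset cm [44.63 44.16 18.85] turn -25.2
```

Request:
{"fn": "send_rows", "kwargs": {"motion": [{"offset": [44.5,44.2,0],"turn": -25.2},{"offset": [44.5,44.2,0],"turn": -25.2},{"offset": [44.5,44.2,0],"turn": -25.2},{"offset": [44.5,44.2,0],"turn": -25.2},{"offset": [44.5,44.2,0],"turn": -25.2},{"offset": [44.5,44.2,0],"turn": -25.2},{"offset": [44.5,44.2,0],"turn": -25.2},{"offset": [44.5,44.2,0],"turn": -25.2}], "hand": 1}}

```text
t: 0.9
eef_pos: [0.4069, 0.2619, 0.4047]
ee_rot: [-3.141, -0.0, 0.071]
force: [2.1, 0.8, 0.4]
width: 0.0875
```

Request:
{"fn": "send_rows", "kwargs": {"motion": [{"offset": [7.8,21.2,0],"turn": 0},{"offset": [7.8,21.2,0],"turn": 0},{"offset": [7.8,21.2,0],"turn": 0},{"offset": [7.8,21.2,0],"turn": 0},{"offset": [7.8,21.2,10],"turn": 0},{"offset": [7.8,21.2,13],"turn": 0},{"offset": [7.8,21.2,13],"turn": 0},{"offset": [7.8,21.2,13],"turn": 0}]}}

```text
t: 1.7
eef_pos: [0.4976, 0.0564, 0.2704]
ee_rot: [3.139, 0.009, 0.068]
force: [0.6, -0.2, 0.5]
width: 0.0873
```

```bash
python3 -c "
from go import *
off(-.125,0,.216)"
```

```text
t 1.7 press xy [-127.6    0.7] z 0.2704 rot [3.139 0.009 0.068] F [ 0.6 -0.2  0.5] M [ 0.039  0.037 -0.015] w 0.0873
offset cm [0.3  0.06 5.44] turn -0.1
```

Request:
{"fn": "send_rows", "kwargs": {"motion": [{"offset": [0.1,0.1,3],"turn": 0},{"offset": [0.1,0.1,5.4],"turn": 0},{"offset": [0.1,0.1,5.4],"turn": 0},{"offset": [0.8,0.1,5.4],"turn": 0},{"offset": [1.6,0.1,5.4],"turn": 0},{"offset": [2.4,0.1,5.4],"turn": 0},{"offset": [3.2,0.1,5.4],"turn": 0},{"offset": [3.2,0.1,5.4],"turn": 0}]}}

```text
t: 2.5
eef_pos: [0.5327, 0.0594, 0.2212]
ee_rot: [-3.141, -0.002, 0.07]
force: [0.6, 0.0, 0.0]
width: 0.0876
```

```bash
python3 -c "
from go import *
off(-.062,0,.216)
f=grab('top'); cv2.imwrite('pics/p1.png',cv2.resize(f['frame'][110:280,180:390],None,fx=3.5,fy=3.5))"
```

```text
t 2.5 press xy [-92.4   1.3] z 0.2212 rot [-3.141e+00 -2.000e-03  7.000e-02] F [0.6 0.  0. ] M [-0.076  0.003 -0.018] w 0.0876
offset cm [3.04 0.13 0.53] turn 0.0
```

View pics/p1.png

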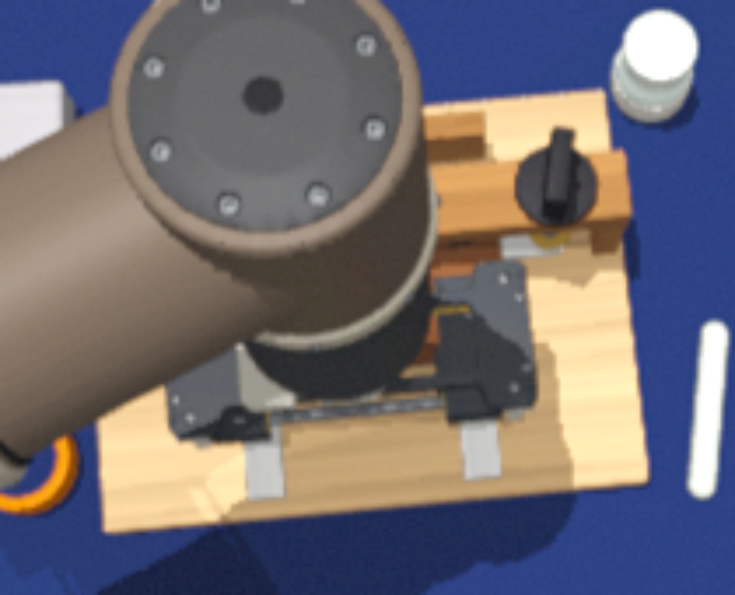

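The picture shows the gripper square behind the panel, body short of the beam (beam front edge about y≈240), nothing else touched. I'll go on pushing.

Request:
{"fn": "send_rows", "kwargs": {"motion": [{"offset": [0,0,0.3],"turn": 0},{"offset": [0.5,0.1,0.4],"turn": 0},{"offset": [1.0,0.1,0.4],"turn": 0},{"offset": [1.5,0.1,0.4],"turn": 0},{"offset": [2.0,0.1,0.4],"turn": 0},{"offset": [2.4,0.1,0.4],"turn": 0},{"offset": [2.4,0.1,0.4],"turn": 0},{"offset": [2.4,0.1,0.4],"turn": 0}]}}

```text
t: 3.35
eef_pos: [0.5557, 0.06, 0.2168]
ee_rot: [-3.141, -0.001, 0.07]
force: [0.5, 0.0, 0.5]
width: 0.0876
```

```bash
python3 -c "
from go import *
off(-.06,0,.216)"
```

```text
t 3.35 press xy [-69.4   0.3] z 0.2168 rot [-3.141e+00 -1.000e-03  7.000e-02] F [0.5 0.  0.5] M [-0.053 -0.001 -0.009] w 0.0876
offset cm [0.94 0.03 0.08] turn 0.0
```

Request:
{"fn": "send_rows", "kwargs": {"motion": [{"offset": [0.2,0,0],"turn": 0},{"offset": [0.4,0,0],"turn": 0},{"offset": [0.6,0,0],"turn": 0},{"offset": [0.7,0,0],"turn": 0},{"offset": [0.7,0,0],"turn": 0},{"offset": [0.7,0,0],"turn": 0}]}}

```text
t: 3.95
eef_pos: [0.5623, 0.0602, 0.2166]
ee_rot: [3.142, 0.0, 0.07]
force: [-3.1, -0.3, 2.2]
width: 0.0875
```

```bash
python3 -c "
from go import *
off(-.06,0,.216)
f=grab('side'); cv2.imwrite('pics/p2.png',cv2.resize(f['frame'][120:310,250:460],None,fx=3.5,fy=3.1))"
```

```text
t 3.95 press xy [-62.8   0.1] z 0.2166 rot [3.142 0.    0.07 ] F [-3.1 -0.3  2.2] M [-0.458  1.145 -0.035] w 0.0875
offset cm [0.28 0.01 0.06] turn 0.0
```

View pics/p2.png

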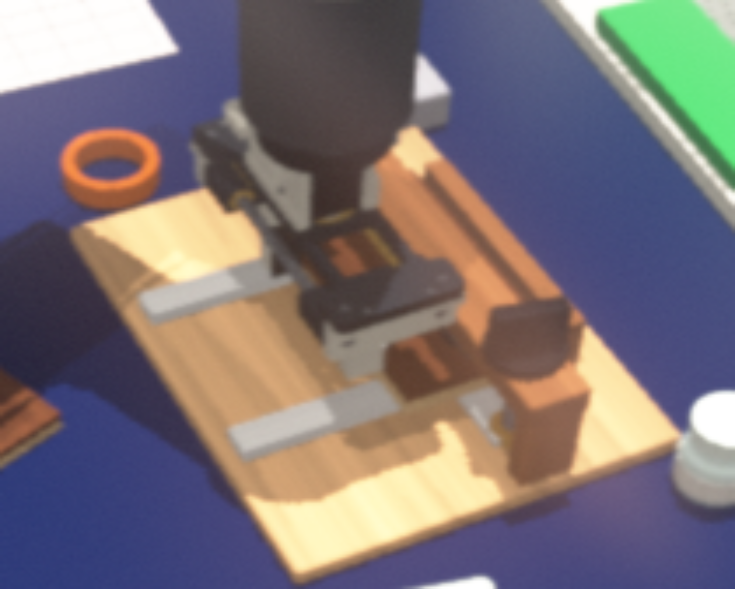

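The panel's rear is near the stop and a small contact force has appeared. A few more millimetres, watching the force.

Request:
{"fn": "send_rows", "kwargs": {"motion": [{"offset": [0.1,0,0],"turn": 0},{"offset": [0.2,0,0],"turn": 0},{"offset": [0.2,0,0],"turn": 0}]}}

```text
t: 4.3
eef_pos: [0.5646, 0.0605, 0.2167]
ee_rot: [-3.142, -0.0, 0.07]
force: [-2.3, -0.5, 2.3]
width: 0.0875
```

```bash
python3 -c "
from go import *
off(-.06,0,.216)"
```

```text
t 4.3 press xy [-60.5   0.2] z 0.2167 rot [-3.142 -0.     0.07 ] F [-2.3 -0.5  2.3] M [-0.381  0.902 -0.02 ] w 0.0875
offset cm [0.05 0.02 0.07] turn 0.0
```

Request:
{"fn": "send_rows", "kwargs": {"motion": [{"offset": [0.1,0,0],"turn": 0},{"offset": [0.2,0,0],"turn": 0},{"offset": [0.3,0,0],"turn": 0},{"offset": [0.3,0,0],"turn": 0}]}}

```text
t: 4.7
eef_pos: [0.5663, 0.0606, 0.2164]
ee_rot: [3.141, 0.003, 0.07]
force: [-9.4, 1.5, 5.1]
width: 0.0872
```

```bash
python3 -c "
from go import *
off(-.06,0,.216)
f=grab('top'); np.save('top2.npy',f,allow_pickle=True);cv2.imwrite('pics/p3.png',cv2.resize(f['frame'][110:280,180:390],None,fx=3.5,fy=3.5))"
```

```text
t 4.7 press xy [-58.8   0.2] z 0.2164 rot [3.141e+00 3.000e-03 7.000e-02] F [-9.4  1.5  5.1] M [0.473 3.251 0.06 ] w 0.0872
offset cm [-0.12  0.02  0.04] turn 0.0
```

View pics/p3.png

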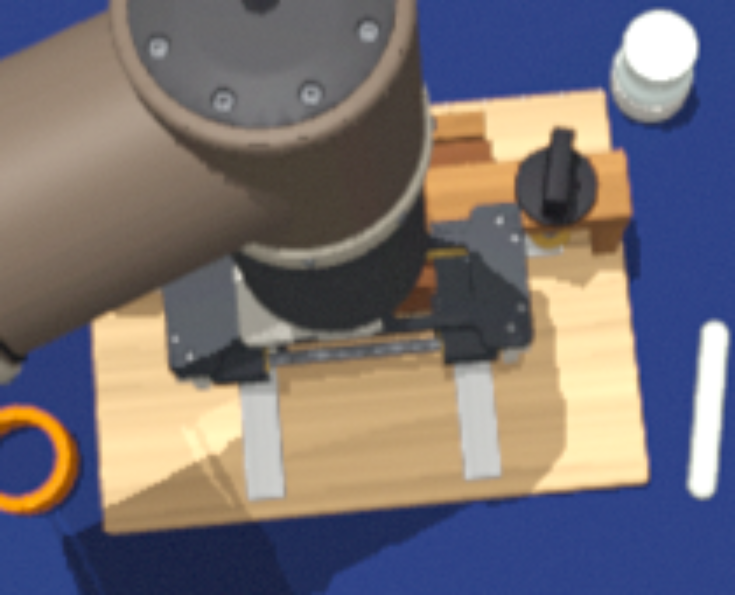

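The panel's dark rear edge shows behind the beam at about (465,150), right up to the stop. With 9.4 N of back force and nearly no twist, it is home. One more firm millimetre, then back off and rise.

Request:
{"fn": "send_rows", "kwargs": {"motion": [{"offset": [0.1,0,0],"turn": 0},{"offset": [0.1,0,0],"turn": 0},{"offset": [-1.5,0,0],"turn": 0},{"offset": [-4,0,0],"turn": 0},{"offset": [-6,0,-4],"turn": 0},{"offset": [-6,0,-9],"turn": 0},{"offset": [-6,0,-14],"turn": 0},{"offset": [-6,0,-17],"turn": 0}]}}

```text
t: 5.55
eef_pos: [0.5084, 0.0569, 0.3914]
ee_rot: [-3.14, -0.007, 0.071]
force: [0.4, 1.0, -0.9]
width: 0.0879
```

```bash
python3 -c "
from go import *
off(0,.12,.35,-.135);off(0,.12,.288,-.135)
f=grab('top'); np.save('top3.npy',f,allow_pickle=True)
f=grab('side'); np.save('side3.npy',f,allow_pickle=True)"
```

```text
t 5.55 press xy [-116.8    0.5] z 0.3914 rot [-3.14  -0.007  0.071] F [ 0.4  1.  -0.9] M [ 0.025 -0.14  -0.018] w 0.0879
offset cm [ 11.67 -11.93   4.25] turn 7.8
t 5.55 press xy [-116.8    0.5] z 0.3914 rot [-3.14  -0.007  0.071] F [ 0.4  1.  -0.9] M [ 0.025 -0.14  -0.018] w 0.0879
offset cm [ 11.62 -11.92  10.45] turn 7.8
```

Request:
{"fn": "send_rows", "kwargs": {"motion": [{"offset": [11.7,-11.9,1],"turn": 7.8},{"offset": [11.7,-11.9,1],"turn": 7.8},{"offset": [11.7,-11.9,1],"turn": 7.8},{"offset": [11.7,-11.9,1],"turn": 7.8},{"offset": [11.7,-11.9,1],"turn": 7.8},{"offset": [11.7,-11.9,4.5],"turn": 7.8},{"offset": [11.7,-11.9,4.5],"turn": 7.8}]}}

```text
t: 6.35
eef_pos: [0.6145, 0.1827, 0.3372]
ee_rot: [3.139, 0.006, -0.067]
force: [-0.1, 0.1, -1.6]
width: 0.0876
```

Run:
```python
from go import *
off(0,.12,.288,-.135)
# panel check from the side view with the arm away: mask the dark brown top
f=np.load('top3.npy',allow_pickle=True).item()
cv2.imwrite('pics/p4.png',cv2.resize(f['frame'][110:280,180:390],None,fx=3.5,fy=3.5))
```

```text
t 6.35 press xy [ -2.3 118.6] z 0.3372 rot [ 3.139  0.006 -0.067] F [-0.1  0.1 -1.6] M [-0.098  0.125  0.028] w 0.0876
offset cm [ 0.24 -0.18  4.92] turn -0.1
```

View pics/p4.png

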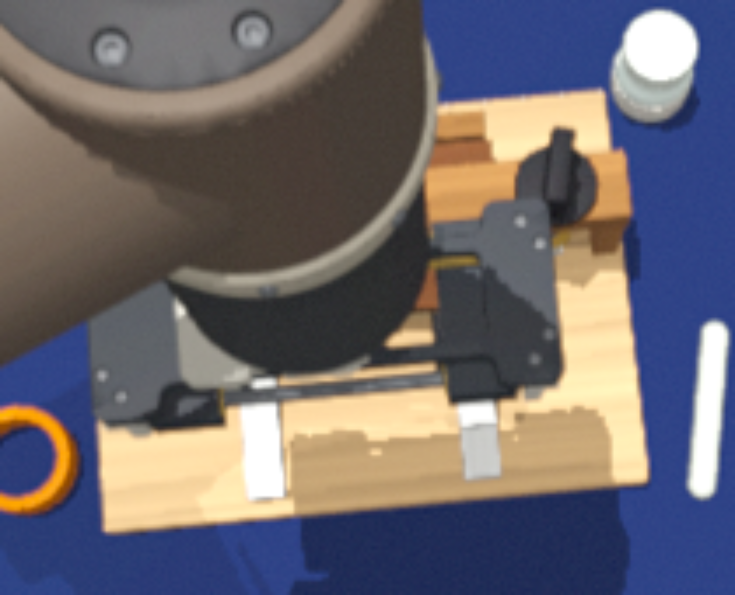

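Request:
{"fn": "send_rows", "kwargs": {"motion": [{"offset": [0.2,-0.2,2.5],"turn": 0},{"offset": [0.2,-0.2,4.8],"turn": 0},{"offset": [0.2,-0.2,4.8],"turn": 0},{"offset": [0.2,-0.2,4.8],"turn": 0},{"offset": [0.2,-0.2,4.8],"turn": 0}]}}

```text
t: 6.85
eef_pos: [0.6185, 0.1853, 0.2957]
ee_rot: [-3.141, -0.002, -0.066]
force: [0.4, 0.0, -0.2]
width: 0.0876
```

Request:
{"fn": "send_rows", "kwargs": {"motion": [{"offset": [0,0,0],"turn": 0},{"offset": [0,0,0],"turn": 0},{"offset": [0,0,0],"turn": 0},{"offset": [0,0,0],"turn": 0},{"offset": [0,0,0],"turn": 0},{"offset": [0,0,0],"turn": 0}], "hand": -1, "squeeze": 30}}

```text
t: 7.45
eef_pos: [0.618, 0.1853, 0.2936]
ee_rot: [3.142, 0.0, -0.066]
force: [-1.0, -0.5, 0.1]
width: 0.0453
```

```bash
python3 -c "
from go import *
off(0,.12,.287,-.135)"
```

```text
t 7.45 press xy [  1.4 121. ] z 0.2936 rot [ 3.142  0.    -0.066] F [-1.  -0.5  0.1] M [-0.017 -0.029  0.001] w 0.0453
offset cm [-0.13  0.11  0.66] turn -0.0
```

Request:
{"fn": "send_rows", "kwargs": {"motion": [{"offset": [-0.1,0.1,0.5],"turn": 0},{"offset": [-0.1,0.1,0.5],"turn": 0},{"offset": [-0.1,0.1,0.5],"turn": 0},{"offset": [-0.1,0.1,0.5],"turn": 0},{"offset": [-0.1,0.1,0.5],"turn": 0},{"offset": [-0.1,0.1,0.5],"turn": 0},{"offset": [-0.1,0.1,0.5],"turn": 0},{"offset": [-0.1,0.1,0.5],"turn": 0}]}}

```text
t: 8.25
eef_pos: [0.6169, 0.1843, 0.2886]
ee_rot: [-3.142, -0.0, -0.066]
force: [0.0, 0.7, -1.4]
width: 0.0137
```

```bash
python3 -c "
from go import *
off(0,.12,.287,-.135)"
```

```text
t 8.25 press xy [  0.3 120.1] z 0.2886 rot [-3.142 -0.    -0.066] F [ 0.   0.7 -1.4] M [ 0.073 -0.186 -0.02 ] w 0.0137
offset cm [-0.03  0.01  0.16] turn -0.0
```

Request:
{"fn": "send_rows", "kwargs": {"motion": [{"offset": [0,0,0],"turn": 5},{"offset": [0,0,0],"turn": 10},{"offset": [0,0,0],"turn": 15},{"offset": [0,0,0],"turn": 20}]}}

```text
t: 8.65
eef_pos: [0.617, 0.1847, 0.2886]
ee_rot: [-3.141, -0.0, -0.418]
force: [0.4, 2.8, -2.4]
width: 0.0141
```

```bash
python3 -c "
from go import *
off(0,.12,.287,-.135)"
```

```text
t 8.65 press xy [  0.4 120.4] z 0.2886 rot [-3.141 -0.    -0.418] F [ 0.4  2.8 -2.4] M [ 0.751 -0.188  0.213] w 0.0141
offset cm [-0.01  0.06  0.16] turn -20.2
```

Request:
{"fn": "send_rows", "kwargs": {"motion": [{"offset": [0,0,0],"turn": 5},{"offset": [0,0,0],"turn": 10},{"offset": [0,0,0],"turn": 15}]}}

```text
t: 8.95
eef_pos: [0.6171, 0.1849, 0.2886]
ee_rot: [-3.14, 0.0, -0.68]
force: [1.9, 3.5, -3.4]
width: 0.0134
```

```bash
python3 -c "
from go import *
off(0,.12,.287,-.135)"
```

```text
t 8.95 press xy [  0.5 120.7] z 0.2886 rot [-3.14  0.   -0.68] F [ 1.9  3.5 -3.4] M [ 1.116 -0.366  0.144] w 0.0134
offset cm [0.01 0.08 0.16] turn -35.2
```

Request:
{"fn": "send_rows", "kwargs": {"motion": [{"offset": [0,0,0],"turn": 0},{"offset": [0,0,0],"turn": 0},{"offset": [0,0,0],"turn": 0},{"offset": [0,0,-2],"turn": 0},{"offset": [0,0,-4.5],"turn": 0},{"offset": [0,0,-4.5],"turn": 0}], "hand": -0.2}}

```text
t: 9.55
eef_pos: [0.6179, 0.1846, 0.3375]
ee_rot: [-3.137, -0.003, -0.675]
force: [-0.1, 0.7, 0.8]
width: 0.035
```

```bash
python3 -c "
from go import *
off(0,-.12,.33,-.2)"
```

```text
t 9.55 press xy [  1.3 120.3] z 0.3375 rot [-3.137e+00 -3.000e-03 -6.750e-01] F [-0.1  0.7  0.8] M [ 0.061 -0.066 -0.015] w 0.035
offset cm [16.18 17.77  0.71] turn -31.2
```

Request:
{"fn": "send_rows", "kwargs": {"motion": [{"offset": [16.2,17.8,0],"turn": -31.2},{"offset": [16.2,17.8,0],"turn": -31.2},{"offset": [16.2,17.8,0],"turn": -31.2},{"offset": [16.2,17.8,0],"turn": -31.2},{"offset": [16.2,17.8,0],"turn": -31.2},{"offset": [16.2,17.8,0],"turn": -31.2},{"offset": [16.2,17.8,0],"turn": -31.2},{"offset": [16.2,17.8,0],"turn": -31.2}]}}

```text
t: 10.35
eef_pos: [0.6316, -0.0555, 0.3335]
ee_rot: [-3.142, 0.0, -0.132]
force: [-0.5, 0.3, -0.0]
width: 0.0351
```

```bash
python3 -c "
from go import *
off(0,-.12,.288,-.2)"
```

```text
t 10.35 press xy [  -1.6 -120.2] z 0.3335 rot [-3.142  0.    -0.132] F [-0.5  0.3 -0. ] M [ 0.028  0.025 -0.037] w 0.0351
offset cm [ 0.16 -0.05  4.55] turn -0.1
```

Request:
{"fn": "send_rows", "kwargs": {"motion": [{"offset": [0.2,0,2.5],"turn": 0},{"offset": [0.2,0,4.5],"turn": 0},{"offset": [0.2,0,4.5],"turn": 0},{"offset": [0.2,0,4.5],"turn": 0}]}}

```text
t: 10.75
eef_pos: [0.6339, -0.0551, 0.2889]
ee_rot: [3.141, 0.0, -0.13]
force: [0.6, 0.5, -0.3]
width: 0.0349
```

Request:
{"fn": "send_rows", "kwargs": {"motion": [{"offset": [0,0,0],"turn": 0},{"offset": [0,0,0],"turn": 0},{"offset": [0,0,0],"turn": 0},{"offset": [0,0,0],"turn": 0},{"offset": [0,0,0],"turn": 0},{"offset": [0,0,0],"turn": 0},{"offset": [0,0,0],"turn": 0}], "hand": -1}}

```text
t: 11.45
eef_pos: [0.6339, -0.0554, 0.2895]
ee_rot: [-3.14, -0.002, -0.132]
force: [-1.1, 5.9, 2.6]
width: 0.0138
```

```bash
python3 -c "
from go import *
off(0,-.12,.288,-.2)"
```

```text
t 11.45 press xy [   0.6 -120.2] z 0.2895 rot [-3.14e+00 -2.00e-03 -1.32e-01] F [-1.1  5.9  2.6] M [ 1.91   0.345 -0.063] w 0.0138
offset cm [-0.07 -0.01  0.15] turn -0.1
```

Request:
{"fn": "send_rows", "kwargs": {"motion": [{"offset": [0,-0.1,0],"turn": 0},{"offset": [0,-0.1,0],"turn": 5},{"offset": [0,-0.1,0],"turn": 10},{"offset": [0,-0.1,0],"turn": 15},{"offset": [0,-0.1,0],"turn": 20},{"offset": [0,-0.1,0],"turn": 25}]}}

```text
t: 12.05
eef_pos: [0.6341, -0.0548, 0.2895]
ee_rot: [-3.14, -0.001, -0.572]
force: [-0.4, 3.3, 4.1]
width: 0.0137
```

```bash
python3 -c "
from go import *
off(0,-.12,.288,-.2)"
```

```text
t 12.05 press xy [   0.9 -119.7] z 0.2895 rot [-3.14e+00 -1.00e-03 -5.72e-01] F [-0.4  3.3  4.1] M [1.294 0.264 0.182] w 0.0137
offset cm [-0.05  0.08  0.15] turn -25.3
```

Request:
{"fn": "send_rows", "kwargs": {"motion": [{"offset": [0,0,0],"turn": 5},{"offset": [0,0,0],"turn": 10},{"offset": [0,0,0],"turn": 15}]}}

```text
t: 12.35
eef_pos: [0.6342, -0.0547, 0.2895]
ee_rot: [-3.14, -0.001, -0.834]
force: [0.2, 5.0, 2.8]
width: 0.0138
```

```bash
python3 -c "
from go import *
off(0,-.12,.288,-.2)"
```

```text
t 12.35 press xy [   0.9 -119.5] z 0.2895 rot [-3.14e+00 -1.00e-03 -8.34e-01] F [0.2 5.  2.8] M [1.54  0.087 0.146] w 0.0138
offset cm [-0.02  0.1   0.15] turn -40.3
```

Request:
{"fn": "send_rows", "kwargs": {"motion": [{"offset": [0,0,0],"turn": 5},{"offset": [0,0,0],"turn": 10},{"offset": [0,0,0],"turn": 15}]}}

```text
t: 12.65
eef_pos: [0.6343, -0.0546, 0.2896]
ee_rot: [-3.139, -0.0, -1.095]
force: [-0.2, 3.9, 2.5]
width: 0.0134
```

```bash
python3 -c "
from go import *
off(0,-.12,.288,-.2)"
```

```text
t 12.65 press xy [   1.1 -119.4] z 0.2896 rot [-3.139 -0.    -1.095] F [-0.2  3.9  2.5] M [ 1.643 -0.055  0.203] w 0.0134
offset cm [0.01 0.12 0.16] turn -55.3
```

Request:
{"fn": "send_rows", "kwargs": {"motion": [{"offset": [0,0,0],"turn": 5},{"offset": [0,0,0],"turn": 10},{"offset": [0,0,0],"turn": 15}]}}

```text
t: 12.95
eef_pos: [0.6345, -0.0545, 0.2895]
ee_rot: [-3.139, 0.0, -1.357]
force: [1.2, 4.4, 2.2]
width: 0.0141
```

```bash
python3 -c "
from go import *
off(0,-.12,.288,-.2)"
```

```text
t 12.95 press xy [   1.2 -119.4] z 0.2895 rot [-3.139  0.    -1.357] F [1.2 4.4 2.2] M [ 1.726 -0.322  0.15 ] w 0.0141
offset cm [0.05 0.13 0.15] turn -70.3
```

Request:
{"fn": "send_rows", "kwargs": {"motion": [{"offset": [0,0,0],"turn": 0},{"offset": [0,0,0],"turn": 0},{"offset": [0,0,0],"turn": 0},{"offset": [0,0,-2],"turn": 0},{"offset": [0,0,-4.5],"turn": 0},{"offset": [0,0,-4.5],"turn": 0}], "hand": -0.2}}

```text
t: 13.55
eef_pos: [0.6348, -0.0554, 0.3372]
ee_rot: [-3.137, -0.001, -1.352]
force: [0.7, 0.1, -0.1]
width: 0.0351
```

Request:
{"fn": "send_rows", "kwargs": {"motion": [{"offset": [-23.8,-3.4,0],"turn": -38.8},{"offset": [-23.8,-3.4,0],"turn": -38.8},{"offset": [-23.8,-3.4,0],"turn": -38.8},{"offset": [-23.8,-3.4,0],"turn": -38.8},{"offset": [-23.8,-3.4,0],"turn": -38.8},{"offset": [-23.8,-3.4,0],"turn": -38.8},{"offset": [-23.8,-3.4,0],"turn": -38.8},{"offset": [-23.8,-3.4,0],"turn": -38.8}]}}

```text
t: 14.35
eef_pos: [0.6158, 0.1839, 0.3333]
ee_rot: [3.141, 0.0, -0.677]
force: [0.2, 0.4, -0.9]
width: 0.0352
```

```bash
python3 -c "
from go import *
off(0.0005,.121,.288,-.749)"
```

```text
t 14.35 press xy [ -0.9 119.7] z 0.3333 rot [ 3.141  0.    -0.677] F [ 0.2  0.4 -0.9] M [ 0.006 -0.02  -0.004] w 0.0352
offset cm [ 0.02 -0.19  4.53] turn 0.1
```

Request:
{"fn": "send_rows", "kwargs": {"motion": [{"offset": [0,-0.2,2.5],"turn": 0},{"offset": [0,-0.2,4.5],"turn": 0},{"offset": [0,-0.2,4.5],"turn": 0},{"offset": [0,-0.2,4.5],"turn": 0}]}}

```text
t: 14.75
eef_pos: [0.6174, 0.185, 0.2889]
ee_rot: [3.141, -0.0, -0.678]
force: [0.4, 0.4, 0.8]
width: 0.0353
```

Request:
{"fn": "send_rows", "kwargs": {"motion": [{"offset": [0,0,0],"turn": 0},{"offset": [0,0,0],"turn": 0},{"offset": [0,0,0],"turn": 0},{"offset": [0,0,0],"turn": 0},{"offset": [0,0,0],"turn": 0},{"offset": [0,0,0],"turn": 0},{"offset": [0,0,0],"turn": 0}], "hand": -1}}

```text
t: 15.45
eef_pos: [0.6169, 0.1857, 0.2894]
ee_rot: [3.141, -0.0, -0.677]
force: [-1.7, -3.6, 6.2]
width: 0.0138
```

```bash
python3 -c "
from go import *
off(0,.12,.288,-.749)"
cat > m.py <<'E'
from station import *
s=get_state(); print(round(s["t"],2),"knob",round(0.0693-s["ee_rot"][2],3),"Mz",round(s["moment"][2],3),"F",s["force"].round(1),"w",round(s["width"],4),"eff6",round(s["joint_efforts"][5],3))
E
```

```text
t 15.45 press xy [  0.4 121.4] z 0.2894 rot [ 3.141 -0.    -0.677] F [-1.7 -3.6  6.2] M [-1.201  1.06  -0.065] w 0.0138
offset cm [0.07 0.13 0.14] turn 0.2
```

Request:
{"fn": "send_rows", "kwargs": {"motion": [{"offset": [0,0,0],"turn": 5},{"offset": [0,0,0],"turn": 10},{"offset": [0,0,0],"turn": 15}]}}

```text
t: 15.75
eef_pos: [0.6171, 0.1859, 0.2894]
ee_rot: [-3.141, -0.001, -0.942]
force: [-0.5, -3.1, 5.2]
width: 0.0141
```

```bash
python3 m.py
```

```text
15.75 knob 1.011 Mz 0.158 F [-0.5 -3.1  5.2] w 0.0141 eff6 1.273
```

Request:
{"fn": "send_rows", "kwargs": {"motion": [{"offset": [0,0,0],"turn": 5},{"offset": [0,0,0],"turn": 10},{"offset": [0,0,0],"turn": 15}]}}

```text
t: 16.05
eef_pos: [0.6174, 0.1861, 0.2894]
ee_rot: [-3.14, -0.0, -1.204]
force: [0.1, -2.3, 3.5]
width: 0.0139
```

```bash
python3 m.py
```

```text
16.05 knob 1.273 Mz 0.153 F [ 0.1 -2.3  3.5] w 0.0139 eff6 1.263
```

Request:
{"fn": "send_rows", "kwargs": {"motion": [{"offset": [0,0,0],"turn": 5}]}}

```text
t: 16.15
eef_pos: [0.6175, 0.1861, 0.2894]
ee_rot: [-3.14, -0.0, -1.291]
force: [1.1, -1.8, 3.0]
width: 0.0141
```

```bash
python3 m.py
```

```text
16.15 knob 1.36 Mz 0.114 F [ 1.1 -1.8  3. ] w 0.0141 eff6 1.262
```

Request:
{"fn": "send_rows", "kwargs": {"motion": [{"offset": [0,0,0],"turn": 5}]}}

```text
t: 16.25
eef_pos: [0.6176, 0.1861, 0.2894]
ee_rot: [-3.14, -0.0, -1.378]
force: [1.7, -2.5, 2.3]
width: 0.0138
```

```bash
python3 m.py
```

```text
16.25 knob 1.447 Mz 0.171 F [ 1.7 -2.5  2.3] w 0.0138 eff6 1.26
```

Request:
{"fn": "send_rows", "kwargs": {"motion": [{"offset": [0,0,0],"turn": 5}]}}

```text
t: 16.35
eef_pos: [0.6177, 0.1862, 0.2894]
ee_rot: [-3.14, 0.0, -1.465]
force: [2.1, -2.6, 1.3]
width: 0.0139
```

```bash
python3 m.py
```

```text
16.35 knob 1.535 Mz 0.188 F [ 2.1 -2.6  1.3] w 0.0139 eff6 1.257
```

Request:
{"fn": "send_rows", "kwargs": {"motion": [{"offset": [0,0,0],"turn": 5}]}}

```text
t: 16.45
eef_pos: [0.6178, 0.1862, 0.2895]
ee_rot: [-3.139, 0.0, -1.552]
force: [1.6, -2.0, 1.4]
width: 0.0141
```

```bash
python3 m.py
```

```text
16.45 knob 1.622 Mz 0.176 F [ 1.6 -2.   1.4] w 0.0141 eff6 1.256
```

Request:
{"fn": "send_rows", "kwargs": {"motion": [{"offset": [0,0,0],"turn": 5}]}}

```text
t: 16.55
eef_pos: [0.618, 0.1862, 0.2895]
ee_rot: [-3.139, 0.001, -1.64]
force: [3.4, -2.3, 0.9]
width: 0.0138
```

```bash
python3 m.py
```

```text
16.55 knob 1.709 Mz 0.185 F [ 3.4 -2.3  0.9] w 0.0138 eff6 1.248
```

Request:
{"fn": "send_rows", "kwargs": {"motion": [{"offset": [0,0,0],"turn": 5}]}}

```text
t: 16.65
eef_pos: [0.6181, 0.1862, 0.2894]
ee_rot: [-3.139, 0.001, -1.727]
force: [3.7, -2.5, 0.9]
width: 0.0135
```

```bash
python3 m.py
```

```text
16.65 knob 1.796 Mz 0.192 F [ 3.7 -2.5  0.9] w 0.0135 eff6 1.234
```

Request:
{"fn": "send_rows", "kwargs": {"motion": [{"offset": [0,0,0],"turn": 5}]}}

```text
t: 16.75
eef_pos: [0.6182, 0.1861, 0.2895]
ee_rot: [-3.139, 0.001, -1.814]
force: [5.1, -2.9, 0.2]
width: 0.0136
```

```bash
python3 m.py
```

```text
16.75 knob 1.883 Mz 0.213 F [ 5.1 -2.9  0.2] w 0.0136 eff6 1.221
```

Request:
{"fn": "send_rows", "kwargs": {"motion": [{"offset": [0,0,0],"turn": 5}]}}

```text
t: 16.85
eef_pos: [0.6183, 0.1861, 0.2895]
ee_rot: [-3.139, 0.001, -1.901]
force: [5.7, -3.5, 0.1]
width: 0.0139
```

```bash
python3 m.py
```

```text
16.85 knob 1.971 Mz 0.206 F [ 5.7 -3.5  0.1] w 0.0139 eff6 1.21
```

Effort 6 is clean: its slope breaks at a left knob reading of about 1.66, which is contact, so the left side now carries about 14 N. Next, the right knob.

Request:
{"fn": "send_rows", "kwargs": {"motion": [{"offset": [0,0,0],"turn": 0},{"offset": [0,0,0],"turn": 0},{"offset": [0,0,0],"turn": 0},{"offset": [0,0,-2],"turn": 0},{"offset": [0,0,-4.5],"turn": 0},{"offset": [0,0,-4.5],"turn": 0}], "hand": -0.2}}

```text
t: 17.45
eef_pos: [0.618, 0.1867, 0.3373]
ee_rot: [-3.137, 0.004, -1.897]
force: [-0.4, -0.6, 0.3]
width: 0.0347
```

Request:
{"fn": "send_rows", "kwargs": {"motion": [{"offset": [22.2,-9.3,0],"turn": -31.2},{"offset": [22.2,-9.3,0],"turn": -31.2},{"offset": [22.2,-9.3,0],"turn": -31.2},{"offset": [22.2,-9.3,0],"turn": -31.2},{"offset": [22.2,-9.3,0],"turn": -31.2},{"offset": [22.2,-9.3,0],"turn": -31.2},{"offset": [22.2,-9.3,0],"turn": -31.2},{"offset": [22.2,-9.3,0],"turn": -31.2}]}}

```text
t: 18.25
eef_pos: [0.6336, -0.0534, 0.3335]
ee_rot: [3.141, 0.0, -1.354]
force: [0.5, 0.3, -0.6]
width: 0.0352
```

```bash
python3 -c "
from go import *
p=w2p([.6345,-.0542]); off(*p,.289,-1.426)"
```

```text
t 18.25 press xy [   0.5 -118.2] z 0.3335 rot [ 3.141  0.    -1.354] F [ 0.5  0.3 -0.6] M [ 0.137 -0.057  0.026] w 0.0352
offset cm [ 0.09 -0.07  4.45] turn 0.2
```

Request:
{"fn": "send_rows", "kwargs": {"motion": [{"offset": [0.1,-0.1,2.5],"turn": 0.2},{"offset": [0.1,-0.1,4.4],"turn": 0.2},{"offset": [0.1,-0.1,4.4],"turn": 0.2},{"offset": [0.1,-0.1,4.4],"turn": 0.2}]}}

```text
t: 18.65
eef_pos: [0.6351, -0.0536, 0.2899]
ee_rot: [3.141, -0.0, -1.356]
force: [0.1, 0.1, 0.4]
width: 0.0351
```

Request:
{"fn": "send_rows", "kwargs": {"motion": [{"offset": [0,0,0],"turn": 0},{"offset": [0,0,0],"turn": 0},{"offset": [0,0,0],"turn": 0},{"offset": [0,0,0],"turn": 0},{"offset": [0,0,0],"turn": 0},{"offset": [0,0,0],"turn": 0},{"offset": [0,0,0],"turn": 0}], "hand": -1}}

```text
t: 19.35
eef_pos: [0.6349, -0.0547, 0.2904]
ee_rot: [-3.141, -0.0, -1.358]
force: [-2.2, 1.5, 6.0]
width: 0.014
```

```bash
python3 m.py
```

```text
19.35 knob 1.427 Mz -0.106 F [-2.2  1.5  6. ] w 0.014 eff6 0.084
```

Request:
{"fn": "send_rows", "kwargs": {"motion": [{"offset": [0,0,0],"turn": 2.5},{"offset": [0,0,0],"turn": 5}]}}

```text
t: 19.55
eef_pos: [0.6349, -0.0547, 0.2904]
ee_rot: [-3.141, -0.0, -1.446]
force: [-2.7, 1.3, 5.4]
width: 0.0135
```

```bash
python3 m.py
```

```text
19.55 knob 1.515 Mz 0.155 F [-2.7  1.3  5.4] w 0.0135 eff6 0.607
```

Request:
{"fn": "send_rows", "kwargs": {"motion": [{"offset": [0,0,0],"turn": 5}]}}

```text
t: 19.65
eef_pos: [0.6349, -0.0547, 0.2904]
ee_rot: [-3.141, -0.0, -1.534]
force: [-2.2, 1.3, 4.7]
width: 0.0134
```

```bash
python3 m.py
```

```text
19.65 knob 1.603 Mz 0.15 F [-2.2  1.3  4.7] w 0.0134 eff6 1.832
```

Request:
{"fn": "send_rows", "kwargs": {"motion": [{"offset": [0,0,0],"turn": 5}]}}

```text
t: 19.75
eef_pos: [0.635, -0.0547, 0.2905]
ee_rot: [-3.141, 0.0, -1.622]
force: [-1.6, 1.7, 5.0]
width: 0.0138
```

```bash
python3 m.py
```

```text
19.75 knob 1.692 Mz 0.223 F [-1.6  1.7  5. ] w 0.0138 eff6 1.315
```

Request:
{"fn": "send_rows", "kwargs": {"motion": [{"offset": [0,0,0],"turn": 5}]}}

```text
t: 19.85
eef_pos: [0.635, -0.0547, 0.2904]
ee_rot: [-3.141, 0.0, -1.71]
force: [-2.4, 1.4, 5.5]
width: 0.014
```

```bash
python3 m.py
```

```text
19.85 knob 1.779 Mz 0.155 F [-2.4  1.4  5.5] w 0.014 eff6 1.253
```

Request:
{"fn": "send_rows", "kwargs": {"motion": [{"offset": [0,0,0],"turn": 5}]}}

```text
t: 19.95
eef_pos: [0.635, -0.0547, 0.2905]
ee_rot: [-3.141, 0.0, -1.797]
force: [-1.7, 1.9, 4.4]
width: 0.014
```

```bash
python3 m.py
```

```text
19.95 knob 1.866 Mz 0.193 F [-1.7  1.9  4.4] w 0.014 eff6 1.239
```

Request:
{"fn": "send_rows", "kwargs": {"motion": [{"offset": [0,0,0],"turn": 5}]}}

```text
t: 20.05
eef_pos: [0.6351, -0.0547, 0.2905]
ee_rot: [-3.14, 0.0, -1.884]
force: [-1.8, 0.9, 5.5]
width: 0.0137
```

```bash
python3 m.py
```

```text
20.05 knob 1.954 Mz 0.21 F [-1.8  0.9  5.5] w 0.0137 eff6 1.226
```

Request:
{"fn": "send_rows", "kwargs": {"motion": [{"offset": [0,0,0],"turn": 5}]}}

```text
t: 20.15
eef_pos: [0.6351, -0.0547, 0.2904]
ee_rot: [-3.141, 0.0, -1.971]
force: [-1.0, 1.2, 5.0]
width: 0.0146
```

```bash
python3 m.py
```

```text
20.15 knob 2.041 Mz 0.201 F [-1.   1.2  5. ] w 0.0146 eff6 1.205
```

Request:
{"fn": "send_rows", "kwargs": {"motion": [{"offset": [0,0,0],"turn": 5}]}}

```text
t: 20.25
eef_pos: [0.6351, -0.0547, 0.2905]
ee_rot: [-3.14, 0.001, -2.059]
force: [-1.2, 2.1, 5.0]
width: 0.0136
```

```bash
python3 m.py
```

```text
20.25 knob 2.128 Mz 0.264 F [-1.2  2.1  5. ] w 0.0136 eff6 1.19
```

Request:
{"fn": "send_rows", "kwargs": {"motion": [{"offset": [0,0,0],"turn": 5}]}}

```text
t: 20.35
eef_pos: [0.6351, -0.0547, 0.2904]
ee_rot: [-3.14, 0.001, -2.146]
force: [0.1, 0.5, 5.0]
width: 0.0139
```

```bash
python3 m.py
```

```text
20.35 knob 2.215 Mz 0.281 F [0.1 0.5 5. ] w 0.0139 eff6 1.177
```

Request:
{"fn": "send_rows", "kwargs": {"motion": [{"offset": [0,0,0],"turn": 0},{"offset": [0,0,0],"turn": 0},{"offset": [0,0,0],"turn": 0},{"offset": [0,0,-2],"turn": 0},{"offset": [0,0,-4.5],"turn": 0},{"offset": [0,0,-4.5],"turn": 0}], "hand": -0.2}}

```text
t: 20.95
eef_pos: [0.6359, -0.0548, 0.3382]
ee_rot: [-3.137, 0.003, -2.141]
force: [-0.0, 0.7, 0.3]
width: 0.0348
```

Request:
{"fn": "send_rows", "kwargs": {"motion": [{"offset": [-19.3,14.4,0],"turn": -14},{"offset": [-19.3,14.4,0],"turn": -14},{"offset": [-19.3,14.4,0],"turn": -14},{"offset": [-19.3,14.4,0],"turn": -14},{"offset": [-19.3,14.4,0],"turn": -14},{"offset": [-19.3,14.4,0],"turn": -14},{"offset": [-19.3,14.4,0],"turn": -14},{"offset": [-19.3,14.4,0],"turn": -14}]}}

```text
t: 21.75
eef_pos: [0.6182, 0.1849, 0.3343]
ee_rot: [3.141, -0.001, -1.898]
force: [0.3, -0.2, 0.4]
width: 0.0347
```

```bash
python3 -c "
from go import *
p=w2p([.6186,.1859]); off(*p,.289,-1.97)"
```

```text
t 21.75 press xy [  1.6 120.6] z 0.3343 rot [ 3.141e+00 -1.000e-03 -1.898e+00] F [ 0.3 -0.2  0.4] M [-0.    -0.064 -0.03 ] w 0.0347
offset cm [-0.11 -0.01  4.53] turn 0.1
```

Request:
{"fn": "send_rows", "kwargs": {"motion": [{"offset": [-0.1,0,2.5],"turn": 0.1},{"offset": [-0.1,0,4.4],"turn": 0.1},{"offset": [-0.1,0,4.4],"turn": 0.1},{"offset": [-0.1,0,4.4],"turn": 0.1}]}}

```text
t: 22.15
eef_pos: [0.619, 0.1853, 0.2909]
ee_rot: [3.142, -0.001, -1.901]
force: [-0.2, 0.5, 0.1]
width: 0.035
```

Request:
{"fn": "send_rows", "kwargs": {"motion": [{"offset": [0,0,0],"turn": 0},{"offset": [0,0,0],"turn": 0},{"offset": [0,0,0],"turn": 0},{"offset": [0,0,0],"turn": 0},{"offset": [0,0,0],"turn": 0},{"offset": [0,0,0],"turn": 0},{"offset": [0,0,0],"turn": 0}], "hand": -1}}

```text
t: 22.85
eef_pos: [0.6189, 0.1865, 0.2914]
ee_rot: [-3.141, 0.001, -1.9]
force: [0.3, -0.8, 4.4]
width: 0.0137
```

```bash
python3 m.py
```

```text
22.85 knob 1.969 Mz -0.152 F [ 0.3 -0.8  4.4] w 0.0137 eff6 0.095
```

Request:
{"fn": "send_rows", "kwargs": {"motion": [{"offset": [0,0,0],"turn": 2.5},{"offset": [0,0,0],"turn": 5},{"offset": [0,0,0],"turn": 7.5}]}}

```text
t: 23.15
eef_pos: [0.6191, 0.1864, 0.2915]
ee_rot: [-3.14, 0.001, -2.032]
force: [1.9, -1.3, 3.5]
width: 0.0137
```

```bash
python3 m.py
```

```text
23.15 knob 2.102 Mz 0.245 F [ 1.9 -1.3  3.5] w 0.0137 eff6 0.509
```

Request:
{"fn": "send_rows", "kwargs": {"motion": [{"offset": [0,0,0],"turn": 2.5}]}}

```text
t: 23.25
eef_pos: [0.6191, 0.1864, 0.2915]
ee_rot: [-3.14, 0.001, -2.076]
force: [1.4, -2.6, 3.9]
width: 0.0139
```

```bash
python3 m.py
```

```text
23.25 knob 2.145 Mz 0.195 F [ 1.4 -2.6  3.9] w 0.0139 eff6 0.499
```

Request:
{"fn": "send_rows", "kwargs": {"motion": [{"offset": [0,0,0],"turn": 0},{"offset": [0,0,0],"turn": 0},{"offset": [0,0,0],"turn": 0},{"offset": [0,0,0],"turn": 0},{"offset": [0,0,-3],"turn": 0},{"offset": [0,0,-6],"turn": 0},{"offset": [0,0,-10],"turn": 0},{"offset": [0,0,-12],"turn": 0}], "hand": 0}}

```text
t: 24.05
eef_pos: [0.619, 0.1865, 0.4143]
ee_rot: [-3.139, 0.003, -2.074]
force: [0.8, 0.6, 0.1]
width: 0.0439
```

Request:
{"fn": "send_rows", "kwargs": {"motion": [{"offset": [-22,0,0],"turn": 0},{"offset": [-22,0,0],"turn": 0},{"offset": [-22,0,0],"turn": 0},{"offset": [-22,0,0],"turn": 0},{"offset": [-22,0,0],"turn": 0},{"offset": [-22,0,0],"turn": 0},{"offset": [-22,0,0],"turn": 0},{"offset": [-22,0,0],"turn": 0}]}}

```text
t: 24.85
eef_pos: [0.7247, 0.3783, 0.4108]
ee_rot: [3.142, -0.0, -2.075]
force: [-0.2, -0.6, -0.5]
width: 0.0439
```

Run:
```python
from h import *
s=get_state(); print(s["t"],s["eef_pos"],s["force"])
f=grab('top'); np.save('top9.npy',f,allow_pickle=True)
a=cv2.resize(f['frame'][110:280,160:400],None,fx=3,fy=3)
cv2.imwrite('pics/end.png',a)
```

```text
24.85 [0.72470885 0.37833557 0.41081873] [-0.18700131 -0.56607844 -0.51197601]
```

View pics/end.png

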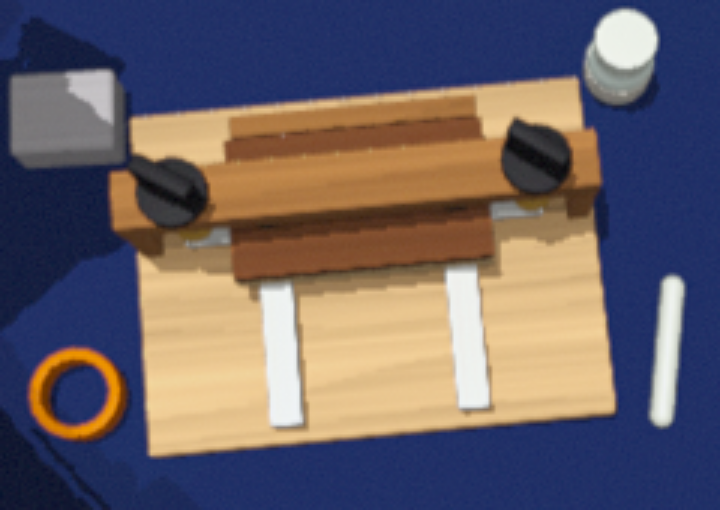

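The panel sits against the stop: its rear edge meets it near y≈130, the front edge runs (236,282)–(493,257), and the bystanders are in place. I'll check squareness and knob equality numerically.

Run:
```python
from pose import *
f=np.load("top9.npy",allow_pickle=True).item()
c=[w2p(onz(f,160+u/3,110+v/3,.0578)) for u,v in((236,280),(493,256))]; print("front",np.round(c,4),"ang",(c[0][0]-c[1][0])/(c[0][1]-c[1][1]))
for y in(.12,-.12):
    g=[];u0,v0=map(int,proj(f,[*p2w(0,y),.127]))
    for v in range(v0-16,v0+17):
        for u in range(u0-16,u0+17):
            if f["frame"][v,u].max()<70:
                p=pt(f,u,v)
                if .13<p[2]<.146: g.append(w2p(p))
    g=np.array(g); e,V=np.linalg.eigh(np.cov(g.T)); a=V[:,1]; print("bar",y,len(g),"knob",(-np.arctan2(a[1],a[0]))%np.pi)
for y in(.05,.03,0,-.03,-.05):  # panel top height in front of the beam
    z=[pt(f,*proj(f,[*p2w(x,y),.058]))[2] for x in np.arange(-.045,-.028,.002)]; print(y,round(float(np.median(z)),4))
```

```text
front [[-0.051   0.0879]
 [-0.0507 -0.088 ]] ang -0.0014300868942921925
bar 0.12 170 knob 2.1430675872875824
bar -0.12 164 knob 2.2178377001603686
0.05 0.0572
0.03 0.057
0 0.0568
-0.03 0.0567
-0.05 0.0566
```

```bash
python3 -c "
from station import *
job_done()"
```

```text
the job is handed in; nothing more can be done
```

I slid the panel home and clamped it by turning the knobs left, right, left, right, left. The job was handed in at about 25 s of the 72 s allowed, with the gripper clear of everything.

**Seating:** I pushed the panel with both open fingers until about 9 N came back from the stop with almost no twist. The last picture puts its front edge at x -51 mm (home is -50), out of square by about 0.001 rad.

**Level:** The knob bars in the last picture read 2.14 rad (left) and 2.22 rad (right), matching the arm's own readings. That is about 0.25 mm between the rails. The depth image suggests a slight tilt the other way (0.6 mm over 100 mm), which is within its noise.

**Clamping force:** I felt contact at about 1.66 rad on the left and 1.74 rad on the right. By the spring rate that gives about 21 N on each side. The right side could be as high as 27 N if both feet made contact at the same knob angle. The force was worked out from the spring rate and knob torque, not measured directly, and the wrist torque readings are noisy.

The tape, marker, tin and jar look undisturbed in the final picture.

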